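# Set the valves of a filtration manifold

## Task

Get the three-place vacuum filtration manifold ready for the pump: its valve levers were left part-way, so turn the valve fully open (lever in line with its branch, pointing at the header pipe) at each station that carries a funnel, and fully shut (lever across its branch) at the station with only a bare filter base, which would otherwise suck air. Push each lever round from one side with a fingertip, without gripping it, and leave the funnels, the bare base and the other things on the bench where they stand.

Things in the scene. Friction and masses are not known exactly. Their poses are not given: they have to be found in the camera images.
- manifold: Fixed steel filtration manifold. Origin on the bench below the middle valve's stem; x points from header pipe to filter ports, y along the header to the left, z up. In this frame (mm): header pipe diameter 34 at x -75, top 92 high, y -230 to 245; three branches along x at y 140, 0, -140, valve stems at x 0, ports at x 110. Face-up gauge, 48 across, top 128 high, on the header at y -195.
- valve_left (a joint): angle of the left-hand (+y) valve's lever; stem at manifold x 0, y +140 mm. 0 = shut: lever across its branch, pointing to manifold +y. 1.571 = open: lever in line, pointing to manifold -x over the header. Grows counter-clockwise from above; hard stops at 0 and 1.571. Stays where left; turning takes about 0.25 N m (4 N at mid-grip).
- grip_left (a point): black sleeved grip of the left-hand (+y) valve's lever, 60 mm long, 16 wide, 11 thick. Origin at its centre, 65 mm from the stem's axis, 123 mm above the bench (underside 117.5); y axis outwards along the lever, z up. Below it all is free down to 92 mm above the bench, but for the valve's bonnet and lever hub within 25 mm of the stem (113 high).
- port_left (a point): centre of the top of the left-hand (+y) port cup (x 110, y +140, 115 high), where a filter holder stands.
- valve_mid (a joint): angle of the middle valve's lever; stem at manifold x 0, y 0 mm. 0 = shut: lever across its branch, pointing to manifold +y. 1.571 = open: lever in line, pointing to manifold -x over the header. Grows counter-clockwise from above; hard stops at 0 and 1.571. Stays where left; turning takes about 0.25 N m (4 N at mid-grip).
- grip_mid (a point): black sleeved grip of the middle valve's lever, 60 mm long, 16 wide, 11 thick. Origin at its centre, 65 mm from the stem's axis, 123 mm above the bench (underside 117.5); y axis outwards along the lever, z up. Below it all is free down to 92 mm above the bench, but for the valve's bonnet and lever hub within 25 mm of the stem (113 high).
- port_mid (a point): centre of the top of the middle port cup (x 110, y 0, 115 high), where a filter holder stands.
- valve_right (a joint): angle of the right-hand (-y) valve's lever; stem at manifold x 0, y -140 mm. 0 = shut: lever across its branch, pointing to manifold +y. 1.571 = open: lever in line, pointing to manifold -x over the header. Grows counter-clockwise from above; hard stops at 0 and 1.571. Stays where left; turning takes about 0.25 N m (4 N at mid-grip).
- grip_right (a point): black sleeved grip of the right-hand (-y) valve's lever, 60 mm long, 16 wide, 11 thick. Origin at its centre, 65 mm from the stem's axis, 123 mm above the bench (underside 117.5); y axis outwards along the lever, z up. Below it all is free down to 92 mm above the bench, but for the valve's bonnet and lever hub within 25 mm of the stem (113 high).
- port_right (a point): centre of the top of the right-hand (-y) port cup (x 110, y -140, 115 high), where a filter holder stands.
- funnel_a_mid (a point): a loose filter holder with its open steel funnel, standing in one of the ports: 62 across, 125 tall (top 240 above the bench). Point on its axis 60 above its foot.
- funnel_b_mid (a point): a loose filter holder with its open steel funnel, standing in one of the ports: 62 across, 125 tall (top 240 above the bench). Point on its axis 60 above its foot.
- bare_mid (a point): the loose filter holder without a funnel, standing in the remaining port: a low steel base with a white disc on top, 59 across, 36 tall. Point on its axis 18 above its foot.
- tube_rack: loose white rack of red-capped tubes, 75 x 125, 80 tall; origin at its underside. Bystander.
- sample_bottle: loose glass jar with a screw cap, 60 across, 115 tall; origin at its underside. Bystander.
- dish_stack: loose stack of three round glass dishes, 92 across, 45 tall; origin at its underside. Bystander.
- forceps: loose steel forceps lying flat, 125 long along x, 20 wide, 7 thick; origin near its centre on the bench. Bystander.

How it is judged:
At the end, for the whole second after the job is handed in: The valve at each of the two stations with a funnel is open to within 0.09 rad (5 degrees) of its open stop, and the valve at the station with the bare base is shut to within 0.09 rad of its shut stop (((horizontal distance between bare_mid and port_left below 0.03 m and value of joint valve_left below 0.09 rad) or (horizontal distance between bare_mid and port_left above 0.08 m and value of joint valve_left above 1.481 rad)) and ((horizontal distance between bare_mid and port_mid below 0.03 m and value of joint valve_mid below 0.09 rad) or (horizontal distance between bare_mid and port_mid above 0.08 m and value of joint valve_mid above 1.481 rad)) and ((horizontal distance between bare_mid and port_right below 0.03 m and value of joint valve_right below 0.09 rad) or (horizontal distance between bare_mid and port_right above 0.08 m and value of joint valve_right above 1.481 rad))); the robot touches nothing.
It fails at once if a funnel or the bare filter base is lifted, shifted by more than 10 mm or tipped (distance of any of funnel_a_mid, funnel_b_mid, bare_mid from where it was at the start of the episode above 0.01 m or angle between any of funnel_a_mid, funnel_b_mid, bare_mid's own z axis and vertical above 0.15 rad).
It fails at once if another thing on the bench is lifted or moved by more than 15 mm (distance of any of tube_rack, sample_bottle, dish_stack, forceps from where it was at the start of the episode above 0.015 m).
It fails at once if a lever is taken between the fingers instead of being pushed from one side ((contact force between the fingers and valve_left above 1 N and x of the grasp point in the frame of grip_left between -0.004 and 0.004 m and y of the grasp point in the frame of grip_left between -0.045 and 0.045 m) or (contact force between the fingers and valve_mid above 1 N and x of the grasp point in the frame of grip_mid between -0.004 and 0.004 m and y of the grasp point in the frame of grip_mid between -0.045 and 0.045 m) or (contact force between the fingers and valve_right above 1 N and x of the grasp point in the frame of grip_right between -0.004 and 0.004 m and y of the grasp point in the frame of grip_right between -0.045 and 0.045 m)).
It also fails if it takes over 54 s, if anything falls off the work surface, if the arm or the gripper's body presses on something with over 40 N, if the wrist force passes 120 N, or if a joint passes its speed limit or range.

## Robot

A 6-joint arm with a two-finger parallel gripper is mounted at the origin on the work surface. World frame = base frame: x ahead of the robot, y to its left, z up, the work surface at z = 0. Lengths are in m, angles in rad, forces in N, time in s.
With the tool pointing down it reaches from about 0.225 to 0.725 m from the base axis. Payload 3.1 kg.
Tool frame: the origin (TCP) lies on the mounting face of the last link; the fingertips stand 173 mm ahead of it and the grasp point (between the pads) lies 155 mm ahead of it; z points along the fingers, y is the line along which they close (so a half turn about z gives the same grasp; the last joint's range is limited). The gripper opens to 85 mm and grips with 20 to 120 N. Pads are 22 mm wide; open, the fingers measure 114 mm over their backs; the gripper's body (76 mm by 85 mm) begins 54 mm behind the grasp point. The pads swing forward as they close: fully open they stand 13 mm farther back than shut.
Start: joints at [-1.477, 0.048, 0.099, 1.622, 0, 1.443], TCP at [0.115, -0.512, 0.405] pointing down, gripper open.
Joint ranges: [-2.91, 2.91], [-0.99, 1.94], [-1.21, 1.42], [-2.12, 2.29], [-1.49, 1.47], [-3.14, 3.14]. Speed limits (rad/s): [2.79, 2.79, 3.14, 3.14, 3.14, 3.14].

## Interface

Orientations are given as a unit quaternion [x, y, z, w].
In Python, from plant import arm, vision gives the robot as it stands. The module is installed in compiled form; this text tells all that it offers.
- The arm moves only by the shell command python3 -m inch 'ROWS' [FORCE]. ROWS is JSON, a list of rows, each a list of 3 entries, a list of its own where there are three numbers: the shift along the tool's x, y, z in mm, then the turn about the tool's z in degrees, then the gripper command: -1 is shut, 1 is fully open, values between are in proportion. In form: [[[dx, dy, dz], spin, fingers], ...]. A call has 1 to 12 rows; each row is the pose to reach, as a shift and turn from the pose commanded when the call began, along the tool's axes at that moment; what a row does not reach only later rows make up. A row lasts 1/10 s, in which the tool goes at most 50 mm and 8.59 degrees, less where a joint would pass 70% of its speed; a pose out of reach is approached as far as the arm can. A call with a gripper value outside its range is refused whole. The fingers move at their own pace and stop on an object; FORCE is the grip in N (left out, the last holds). Time passes only in rows, so rows that repeat a pose let the fingers close. It gives the time, the measured TCP pose, the force, the opening and the grip force at its end, in the units of the state.
- arm.read_state(): the state, without advancing time (a new reading comes with each control period).
- vision.read_camera(name): name is "scene" or "top" or "wrist"; returns (picture, depth): 384x512x3 uint8, blue, green, red; 384x512 float32, m along the optical axis (not along the pixel's ray), 0 where there is no reading.
- vision.get_calibration(name): a dict with "fx", "fy", "cx", "cy" (pixels), "world_to_cam" (4x4, takes a point from world to camera coordinates); the wrist camera has in their place "T_tool_cam" (4x4, takes a point from camera to tool coordinates, whose origin is the TCP and whose axes are the flange's). Camera axes: x right, y up, looking along -z (the intrinsics and any distortion apply to the point x, -y, -z); pixel columns grow to the right and rows downward; lengths in m; the calibration is good to about 2 mm. A picture is of the moment at which its call begins: read the wrist's pose just before it. get_calibration takes no time and is no camera call.
- arm.finish_job(): hands the job in; it is judged then, once.
The state is a dict: "clock": time; "joint_positions": joint angles; "joint_vel": joint speeds; "joint_torque": joint torques, N m; "tcp_pos": TCP position; "eef_rot": TCP orientation; "ft_force": force on the tool from outside, world axes, zero at the start; "ft_torque": the same for the moment, N m; "grip_width": opening from 0.0 (shut) to 1.0 (fully open); "finger_force": force on a finger pad.
Only numpy, scipy, OpenCV 4.12 (cv2) and the standard library are available. Lean on these libraries where they do the work, as an engineer would, in place of code of your own. Each camera call takes 0.05 s, during which the arm holds its last target. There are 200 camera calls.

## Working session

There is one attempt and no reset: what is moved stays moved. The work goes in short steps, Python scripts to look and compute and a shell command to move; the robot and the scene stay as the last step left them, time stands still between calls to the robot, and variables do not carry over. Pictures are saved under pics/ and viewed, at most 10 in all, crops included, and the job is handed in when it is done.

```bash
mkdir -p pics; python3 - <<'E'
from plant import arm, vision
import cv2,numpy as np
s=arm.read_state();print(s)
for n in("top","scene"):
    p,d=vision.read_camera(n);cv2.imwrite(f"pics/{n}0.png",p);np.save(f"pics/{n}0.npy",d)
    print(n,vision.get_calibration(n))
print(vision.get_calibration("wrist"))
E
```

```text
{'clock': 0.0, 'joint_positions': array([-1.47681738e+00,  4.87820742e-02,  9.75270555e-02,  1.62197668e+00,
        3.00604302e-05,  1.44299790e+00]), 'joint_vel': array([ 0.00089502, -0.00202982, -0.00152053, -0.0014746 ,  0.00030121,
       -0.00109356]), 'joint_torque': array([-1.75773748e-04, -3.38776946e+01,  3.20016754e+01,  1.99293857e-02,
       -2.31302165e-04,  2.13806082e-06]), 'tcp_pos': array([ 0.11545413, -0.51193565,  0.40346486]), 'eef_rot': array([ 9.93857412e-01,  1.10661474e-01,  3.56178335e-05, -1.21725837e-03]), 'ft_force': array([0.29025255, 0.79054932, 0.18982314]), 'ft_torque': array([-0.01885292,  0.00084049, -0.01666884]), 'finger_force': 0.0, 'grip_width': 0.9957020492360995}
top {'fx': 386.79021829187536, 'fy': 386.79021829187536, 'cx': 252.3726680747512, 'cy': 190.91241886026415, 'world_to_cam': array([[-7.26885536e-04, -9.99875693e-01, -1.57502468e-02,
         1.69530498e-02],
       [ 9.90296905e-01, -2.90849125e-03,  1.38937328e-01,
        -5.46647480e-01],
       [-1.38965867e-01, -1.54964291e-02,  9.90175918e-01,
        -1.16137704e+00],
       [
[... 210 characters left out ...]
[[ 0.13049287,  0.99141241,  0.0085468 , -0.08367059],
       [-0.74325644,  0.09211733,  0.66263434,  0.28770573],
       [ 0.6561566 , -0.09282152,  0.74889431, -1.64018032],
       [ 0.        ,  0.        ,  0.        ,  1.        ]])}
{'fx': 296.41598285857833, 'fy': 296.41598285857833, 'cx': 256.82811082212464, 'cy': 192.75718727388323, 'T_tool_cam': array([[ 3.74361046e-04,  9.53794529e-01,  3.00459409e-01,
         7.86764059e-02],
       [ 9.99999653e-01, -1.33494773e-04, -8.22188706e-04,
        -1.12175830e-03],
       [-7.44089329e-04,  3.00459612e-01, -9.53794248e-01,
         3.11824623e-02],
       [ 0.00000000e+00,  0.00000000e+00,  0.00000000e+00,
         1.00000000e+00]])}
```

View pics/top0.png

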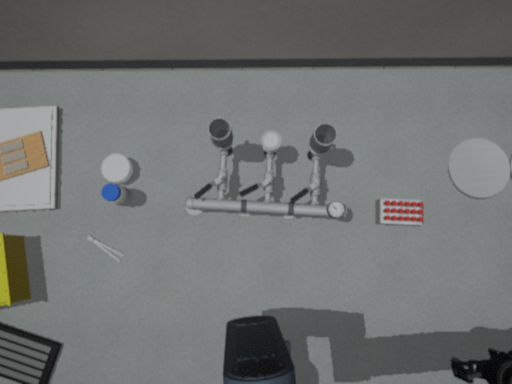

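View pics/scene0.png

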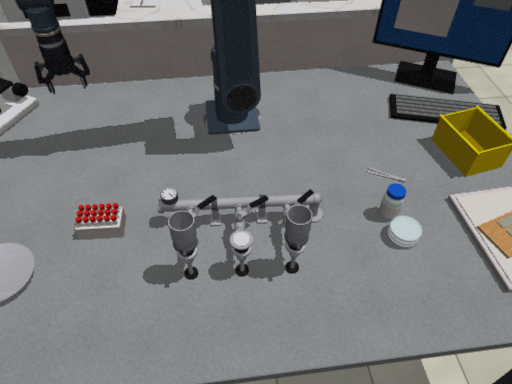

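The top view shows the manifold with its header at the bottom: left end (188,204), gauge (337,210). There are funnels at (220,131) and (322,136) and the bare base in the middle at (271,140). The black grips are near (204,190), (249,190) and (300,195), each part-way. So left and right must be opened and the middle shut.

```bash
cat > h.py <<'E'
import numpy as np,cv2
from scipy.spatial.transform import Rotation as R
def ray(c,T_wc,u,v,z):
    d=T_wc[:3,:3]@np.array([(u-c["cx"])/c["fx"],-(v-c["cy"])/c["fy"],-1]);o=T_wc[:3,3]
    return o+d*(z-o[2])/d[2]
def fit(man,wld):  # rigid 2d
    m=np.array(man);w=np.array(wld);a=m-m.mean(0);b=w-w.mean(0)
    th=np.arctan2((a[:,0]*b[:,1]-a[:,1]*b[:,0]).sum(),(a*b).sum())
    Rm=np.array([[np.cos(th),-np.sin(th)],[np.sin(th),np.cos(th)]])
    t=w.mean(0)-Rm@m.mean(0);return th,Rm,t,np.linalg.norm(m@Rm.T+t-w,axis=1)
def grips(p,roi,thr=45):
    x0,y0,x1,y1=roi;g=p.max(2)[y0:y1,x0:x1];n,l,s,c=cv2.connectedComponentsWithStats((g<thr).astype(np.uint8))
    return [(s[i],c[i]+[x0,y0],np.argwhere(l==i)[:,::-1]+[x0,y0]) for i in range(1,n) if s[i][4]>25]
E
python3 - <<'E'
from h import *
from plant import vision
p=cv2.imread("pics/top0.png");c=vision.get_calibration("top");T=np.linalg.inv(c["world_to_cam"])
d=np.load("pics/top0.npy")
f=lambda u,v,z:ray(c,T,u,v,z)[:2]
th,Rm,t,r=fit([[-.075,-.195],[.11,0],[.11,.14],[.11,-.14]],[f(337,210,.128),f(271.5,140,.151),f(219.5,130,.24),f(323,135,.24)])
print(np.degrees(th),t,r)
for s,ce,px in grips(p,(180,165,350,205)):
    w=np.array([f(u,v,.123) for u,v in px]);m=(w-t)@Rm
    print(s,ce.round(1),w.mean(0).round(3),m.mean(0).round(3))
cv2.imwrite("pics/topc.png",cv2.resize(p[110:225,175:355],None,fx=4.4,fy=4.4,interpolation=cv2.INTER_CUBIC))
E
```

```text
-2.9211961867621126 [ 0.56454245 -0.03287175] [0.00207143 0.00385479 0.00210028 0.00606891]
```

View pics/topc.png

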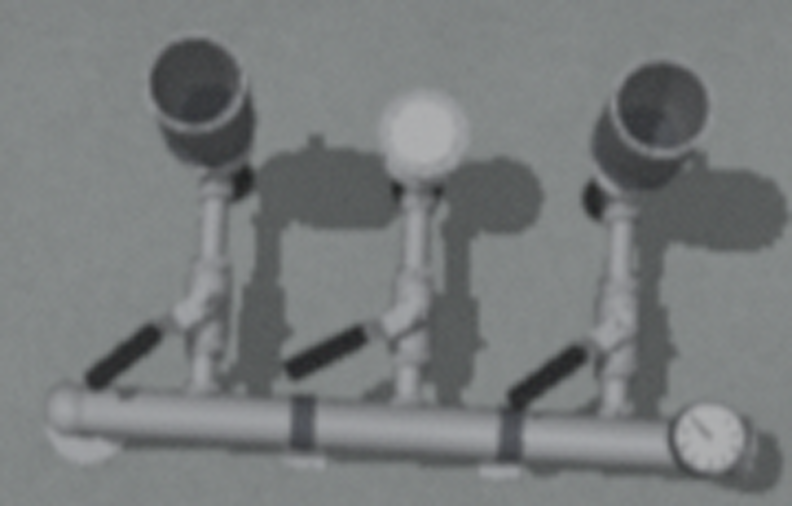

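The crop confirms the layout: bare white disc in the middle at crop (424,132), funnels left and right at (198,85) and (662,108), and grips centred at (124,356), (327,352) and (547,375).

```bash
python3 - <<'E'
from h import *
from plant import vision
c=vision.get_calibration("top");T=np.linalg.inv(c["world_to_cam"])
f=lambda u,v,z:ray(c,T,u/4.4+174.6,v/4.4+109.6,z)[:2]
th,Rm,t,r=fit([[-.075,-.195],[.11,0],[.11,.14],[.11,-.14]],[f(709,437,.128),f(424,132,.151),f(198,85,.24),f(662,108,.24)])
print(np.degrees(th),t,r)
for n,a,b,y in(("L",(93,381),(158,331),.14),("M",(292,371),(365,333),0),("R",(515,396),(583,350),-.14)):
    A,B=[(f(*q,.123)-t)@Rm-[0,y] for q in(a,b)]
    d=A-B;m=(A+B)/2;print(n,m,np.linalg.norm(m),"ang by centre",np.degrees(np.arctan2(-m[0],m[1])),"by axis",np.degrees(np.arctan2(-d[0],d[1])))
s=np.array([.11545,-.51194])
print("TCP in manifold",(s-t)@Rm)
E
python3 -m inch '[[[0,0,0],-8,-1],[[0,0,0],-16,-1],[[0,0,0],-24,-1],[[0,0,0],-32,-1],[[0,0,0],-40,-1],[[0,0,0],-48,-1],[[0,0,0],-56,-1],[[0,0,0],-64,-1],[[0,0,0],-72,-1],[[0,0,0],-75.6,-1],[[0,0,0],-75.6,-1]]'
```

```text
-3.3124797361296796 [ 0.56727279 -0.03261969] [0.00105687 0.0017236  0.00218077 0.00130178]
L [-0.04175273  0.04729903] 0.06309111402600655 ang by centre 41.436127472174995 by axis 41.35973102755987
M [-0.03182055  0.05444379] 0.06306087665402353 ang by centre 30.304840860880336 by axis 30.916828239235546
R [-0.0377467   0.04992147] 0.0625856777828562 ang by centre 37.09371113818734 by axis 37.23594849842321
TCP in manifold [-0.42337207 -0.50462648]
clock: 1.2
tcp_pos: [0.1155, -0.512, 0.404]
eef_rot: [0.718, 0.697, 0.0, -0.001]
ft_force: [-1.0, 0.9, -0.2]
grip_width: 0.0
finger_force: 0.0
```

```bash
python3 -m inch '[[[35,35,0],1.6,-1],[[70,70,0],1.6,-1],[[105,105,0],1.6,-1],[[140,140,0],1.6,-1],[[175,175,0],1.6,-1],[[210,210,0],1.6,-1],[[245,245,0],1.6,-1],[[280,280,0],1.6,-1],[[315,315,0],1.6,-1],[[350,350,0],1.6,-1],[[385,385,0],1.6,-1],[[405,410,0],1.6,-1]]'; python3 -m inch '[[[22,19,0],0,-1],[[22,19,0],0,-1],[[22,19,0],0,-1]]'
cat >> h.py <<'E'
def tcp(s): return (s["tcp_pos"][:2]-np.array([.56727,-.03262]))@RM*1000
th0=np.radians(-3.31);RM=np.array([[np.cos(th0),-np.sin(th0)],[np.sin(th0),np.cos(th0)]])
E
python3 - <<'E'
from h import *
from plant import arm,vision
s=arm.read_state();print(tcp(s),s["tcp_pos"],s["eef_rot"])
p,d=vision.read_camera("wrist");c=vision.get_calibration("wrist")
T=np.eye(4);T[:3,:3]=R.from_quat(s["eef_rot"]).as_matrix();T[:3,3]=s["tcp_pos"];T=T@c["T_tool_cam"];np.save("pics/w0T.npy",T)
cv2.imwrite("pics/w0.png",p)
E
```

```text
clock: 2.4
tcp_pos: [0.5389, -0.1166, 0.4042]
eef_rot: [0.727, 0.687, 0.0, -0.0]
ft_force: [0.5, 0.3, -0.7]
grip_width: -0.002
finger_force: 0.0
clock: 2.7
tcp_pos: [0.5576, -0.0981, 0.4041]
eef_rot: [0.727, 0.687, -0.001, -0.001]
ft_force: [-0.2, -0.0, 0.8]
grip_width: -0.003
finger_force: 0.0
[ -5.86738619 -65.92280644] [ 0.55760613 -0.09809406  0.40405245] [ 7.26985861e-01  6.86651924e-01 -6.34973067e-04 -5.38433173e-04]
```

View pics/w0.png

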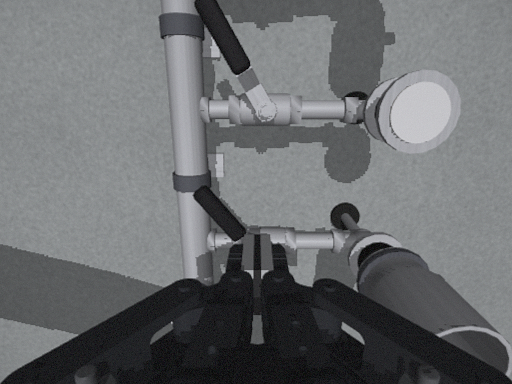

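The wrist view has up as manifold +y and right as +x. The middle stem is at (266,111) with its grip running to (243,70). The right grip runs (200,190)–(240,237), and the closed fingers are at (258,245), clear of the lever on its far side.

```bash
python3 - <<'E'
from h import *
from plant import vision
c=vision.get_calibration("wrist");T=np.load("pics/w0T.npy")
g=lambda u,v,z:((ray(c,T,u,v,z)[:2]-[.56727,-.03262])@RM*1000).round(1)
print("midstem",g(266,111,.12),"bare",g(420,111,.151),"midgrip in",g(243,70,.123),"R",g(200,190,.123),g(240,237,.123),"header clamp",g(183,25,.09),g(192,180,.09))
E
```

```text
midstem [2.7 3.2] bare [112.9   4.4] midgrip in [-15.7  34.2] R [-54.9 -64. ] [ -20.3 -109.5] header clamp [-67.7  72.4] [-68.9 -63.8]
```

```bash
python3 -m inch '[[[0,0,45],0,-1],[[0,0,90],0,-1],[[0,0,125],0,-1],[[0,0,125],0,-1],[[-6,-11,125],0,-1],[[-9,-20,125],0,-1],[[-13,-29,125],0,-1],[[-18,-38,125],0,-1],[[-25,-46,125],0,-1],[[-33,-52,125],0,-1],[[-42,-56,125],0,-1],[[-48,-58,125],0,-1]]' ; python3 -m inch '[[[-3,0,0],0,-1],[[-5,0,0],0,-1],[[-6,0,0],0,-1],[[-6,0,0],0,-1]]'; python3 -c "
from h import *
from plant import arm;print(tcp(arm.read_state()))"
```

```text
clock: 3.95
tcp_pos: [0.4961, -0.1437, 0.2797]
eef_rot: [0.727, 0.686, -0.0, -0.001]
ft_force: [1.9, 1.8, 1.2]
grip_width: -0.0
finger_force: 1.6
clock: 4.35
tcp_pos: [0.4957, -0.1484, 0.2791]
eef_rot: [0.727, 0.687, -0.0, -0.002]
ft_force: [-1.5, 5.5, 3.1]
grip_width: -0.001
finger_force: 2.4
[ -64.72244243 -119.75987492]
```

```bash
python3 -m inch '[[[-2,0,0],0,-1],[[-2,0,0],0,-1]]'; python3 -m inch '[[[-2,0,0],0,-1],[[-2,0,0],0,-1]]';python3 -m inch '[[[-2,0,0],0,-1],[[-2,0,0],0,-1]]'
```

```text
clock: 4.55
tcp_pos: [0.4956, -0.1492, 0.2791]
eef_rot: [0.727, 0.687, 0.001, -0.003]
ft_force: [-1.4, 9.2, 4.2]
grip_width: -0.002
finger_force: 4.6
clock: 4.75
tcp_pos: [0.4955, -0.1499, 0.2791]
eef_rot: [0.726, 0.687, 0.003, -0.005]
ft_force: [-2.1, 13.1, 4.9]
grip_width: 0.004
finger_force: 6.7
clock: 4.95
tcp_pos: [0.4955, -0.1507, 0.2791]
eef_rot: [0.726, 0.688, 0.004, -0.006]
ft_force: [-0.4, 17.8, 5.9]
grip_width: -0.002
finger_force: 8.9
```

```bash
python3 -m inch '[[[25,0,0],0,-1],[[60,0,0],0,-1],[[100,0,0],0,-1],[[140,0,0],0,-1],[[161,0,0],0,-1],[[161,0,0],0,-1],[[169,9,0],0,-1],[[175,15,0],0,-1],[[182,23,0],0,-1],[[185,31,0],0,-1],[[186,38,0],0,-1],[[186,42,0],0,-1]]'; python3 -m inch '[[[0,2,0],0,-1],[[0,2,0],0,-1]]'; python3 -m inch '[[[0,2,0],0,-1],[[0,2,0],0,-1]]';python3 -m inch '[[[0,2,0],0,-1],[[0,2,0],0,-1]]'; python3 -c "
from h import *
from plant import arm;print(tcp(arm.read_state()))"
```

```text
clock: 6.15
tcp_pos: [0.5491, 0.0284, 0.2792]
eef_rot: [0.727, 0.687, 0.0, -0.001]
ft_force: [-4.0, 0.1, -0.2]
grip_width: -0.003
finger_force: 1.9
clock: 6.35
tcp_pos: [0.5506, 0.0285, 0.2792]
eef_rot: [0.727, 0.687, 0.0, -0.001]
ft_force: [-4.0, 1.6, -0.7]
grip_width: 0.003
finger_force: 1.7
clock: 6.55
tcp_pos: [0.5512, 0.0285, 0.2791]
eef_rot: [0.727, 0.687, -0.001, -0.002]
ft_force: [-8.0, 1.7, 2.1]
grip_width: -0.002
finger_force: 4.0
clock: 6.75
tcp_pos: [0.552, 0.0285, 0.2791]
eef_rot: [0.727, 0.687, -0.003, -0.004]
ft_force: [-13.1, 1.7, 4.6]
grip_width: 0.002
finger_force: 6.3
[-18.82177485  60.1289643 ]
```

```bash
python3 -m inch '[[[0,-25,0],0,-1],[[0,-25,-30],0,-1],[[0,-25,-60],0,-1],[[40,-25,-60],0,-1],[[85,-10,-60],0,-1],[[130,6,-60],0,-1],[[157,6,-60],0,-1],[[157,6,-60],0,-1],[[157,6,-30],0,-1],[[157,6,0],0,-1],[[157,6,0],0,-1]]'; python3 -c "
from h import *
from plant import arm;print(tcp(arm.read_state()))"
```

```text
clock: 7.85
tcp_pos: [0.5683, 0.1833, 0.275]
eef_rot: [0.727, 0.686, -0.003, -0.002]
ft_force: [0.2, -0.3, -0.2]
grip_width: 0.003
finger_force: 0.0
[-11.43472086 215.6077709 ]
```

```bash
python3 -m inch '[[[-6,-8,-3],0,-1],[[-10,-15,-3],0,-1],[[-15,-24,-3],0,-1],[[-21,-33,-3],0,-1],[[-28,-41,-3],0,-1],[[-36,-47,-3],0,-1],[[-44,-51,-3],0,-1],[[-52,-54,-3],0,-1],[[-57,-55,-3],0,-1],[[-60,-55,-3],0,-1]]'; python3 -m inch '[[[-2,0,0],0,-1],[[-2,0,0],0,-1]]'; python3 -m inch '[[[-2,0,0],0,-1],[[-2,0,0],0,-1]]';python3 -m inch '[[[-2,0,0],0,-1],[[-2,0,0],0,-1]]'; python3 -c "
from h import *
from plant import arm;print(tcp(arm.read_state()))"
```

```text
clock: 8.85
tcp_pos: [0.5113, 0.1294, 0.2833]
eef_rot: [0.727, 0.687, 0.004, -0.004]
ft_force: [3.5, 16.9, 2.0]
grip_width: -0.003
finger_force: 8.3
clock: 9.05
tcp_pos: [0.5112, 0.1289, 0.2833]
eef_rot: [0.726, 0.688, 0.005, -0.005]
ft_force: [1.8, 16.4, 3.3]
grip_width: 0.003
finger_force: 8.3
clock: 9.25
tcp_pos: [0.5112, 0.1281, 0.2834]
eef_rot: [0.726, 0.688, 0.007, -0.006]
ft_force: [3.2, 20.2, 1.8]
grip_width: 0.002
finger_force: 10.3
clock: 9.45
tcp_pos: [0.5111, 0.1273, 0.2834]
eef_rot: [0.725, 0.688, 0.008, -0.008]
ft_force: [2.9, 24.4, 1.4]
grip_width: -0.001
finger_force: 12.5
[-65.32265704 156.43407835]
```

Firm stop felt. I'll back off, rise, move clear and look.

```bash
python3 -m inch '[[[20,0,0],0,-1],[[30,0,-30],0,-1],[[30,-30,-80],0,-1],[[30,-80,-120],0,-1],[[30,-130,-120],0,-1],[[30,-180,-120],0,-1],[[30,-200,-120],0,-1],[[30,-200,-120],0,-1]]'; python3 - <<'E'
from h import *
from plant import vision
p,d=vision.read_camera("top")
cv2.imwrite("pics/topd.png",cv2.resize(p[110:225,175:355],None,fx=4.4,fy=4.4,interpolation=cv2.INTER_CUBIC))
a=cv2.imread("pics/top0.png");e=cv2.absdiff(a,p).max(2)
for n,(x0,y0,x1,y1) in dict(bottle=(95,145,135,210),forceps=(80,230,130,265),rack=(372,192,430,232)).items(): print(n,(e[y0:y1,x0:x1]>40).sum())
c=vision.get_calibration("top");np.save("pics/topd.npy",d)
E
```

```text
clock: 10.25
tcp_pos: [0.309, 0.1622, 0.4025]
eef_rot: [0.726, 0.687, -0.002, -0.0]
ft_force: [1.3, -1.0, 0.7]
grip_width: 0.001
finger_force: 0.0
bottle 0
forceps 0
rack 0
```

View pics/topd.png

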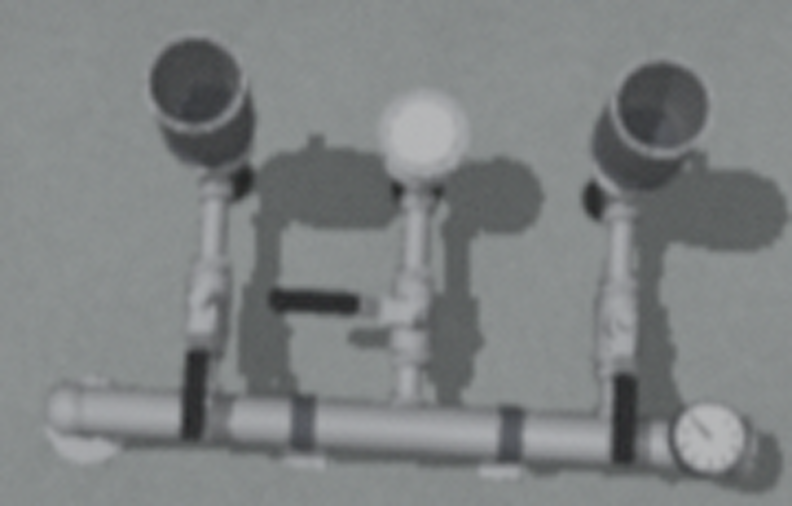

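The crop shows the left grip at (201,350)–(190,438), the right at (625,375)–(623,462), both over the header, and the middle across its branch at (270,298)–(357,303). The funnels and base haven't moved. Quick angle check:

```bash
python3 - <<'E'
from h import *
from plant import vision
c=vision.get_calibration("top");T=np.linalg.inv(c["world_to_cam"])
f=lambda u,v:(ray(c,T,u/4.4+174.6,v/4.4+109.6,.123)[:2]-[.56727,-.03262])@RM
for n,m,y in(("L",(195.5,394),.14),("M",(314,301),0),("R",(624,418),-.14)):
    q=f(*m)-[0,y];print(n,q*1000,np.degrees(np.arctan2(-q[0],q[1])))
E
```

```text
L [-64.27922767  -0.31866976] 90.28404639235417
M [ 1.48568012 65.97216689] -1.2900715433016035
R [-64.56650333   0.20552162] 89.81762243358415
```

```bash
python3 -c "
from plant import arm;print(arm.finish_job())"
```

```text
the job is handed in; nothing more can be done
None
```

The job is handed in: the left and right valves (funnel stations) are fully open and the middle valve (bare base) is fully shut. From the final overhead picture I measured them at about 90°, 90° and -1°, and nothing else on the bench appeared to have moved.

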